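# Test the blue spring at its marked height

## Task

Stand the spring with the blue cap in the middle of the round load plate of the green spring tester, then press it straight down until the top of its cap is level with the green band on the tester's height post and keep it there about a second so that the dial can be read, without pushing it well past the band. Then let it come back up and leave it standing on the plate; leave the yellow-capped spring where it is.

Things in the scene. Friction and masses are not known exactly. Their poses are not given: they have to be found in the camera images.
- blue_spring: Loose upright coil spring, 90 mm tall, about 0.31 kg: dark steel foot disc 40 mm across, bare coil about 30 mm across, on top a blue cylindrical cap 35 mm across, 26 mm tall, flat on top. The cap slides down against the spring, up to 46 mm: 2 N to start, then 0.33 N per mm (about 11 N at the green band), and returns by itself. Origin: centre of the foot's underside, z up along the spring.
- blue_spring_top (a point): Centre of the flat top of the blue cap, 90 mm above the spring's underside when the spring is free; it moves down with the cap.
- tester_mark (a point): Point 63 mm above the centre of the tester's round steel load plate (84 mm across, top 30 mm above the table), at mid-height of the green band (14 mm tall) on the post. x points to the post: 44 mm wide, front 75 mm from plate centre, top 17 mm above this point. The dial lies to +y, up to 75 mm above the table, its edge 60 mm from the plate's centre. The plate sinks about 2 mm under load.
- yellow_spring: Another spring of the same size and build, with a yellow cap; a bystander that must stay where it stands. Origin at the centre of its underside.

How it is judged:
On the way, in this order (a step that is already met when the one before it is completed fails the run):
1. the blue spring stands upright and uncompressed on the load plate, its foot within 20 mm of the plate's centre (horizontal distance between blue_spring and tester_mark below 0.02 m and z of blue_spring in the frame of tester_mark below -0.059 m and angle between blue_spring's own z axis and vertical below 0.17 rad and z of blue_spring_top in the frame of tester_mark above 0.018 m), for 0.2 s.
2. the blue spring, standing on the plate, is held pressed with the top of its cap level with the green band (within 8 mm of its middle) for 0.6 s (horizontal distance between blue_spring and tester_mark below 0.02 m and z of blue_spring in the frame of tester_mark below -0.059 m and angle between blue_spring's own z axis and vertical below 0.17 rad and z of blue_spring_top in the frame of tester_mark between -0.008 and 0.008 m), for 0.6 s.
At the end, for the whole second after the job is handed in: The blue spring stands upright (within 10 degrees), at rest and free at its full height on the load plate, its foot within 20 mm of the plate's centre; the yellow spring still stands upright within 30 mm of where it was (all of step 1 and z of blue_spring in the frame of tester_mark above -0.07 m and linear speed of blue_spring below 0.02 m/s and distance of yellow_spring from where it was at the start of the episode below 0.03 m and angle between yellow_spring's own z axis and vertical below 0.17 rad); the robot touches nothing.
It fails at once if the blue spring is pressed well past the band on the plate (cap top more than 13 mm below the band's middle) (horizontal distance between blue_spring and tester_mark below 0.03 m and angle between blue_spring's own z axis and vertical below 0.3 rad and z of blue_spring_top in the frame of tester_mark below -0.013 m).
It fails at once if the yellow spring is moved by more than 30 mm or tipped over (distance of yellow_spring from where it was at the start of the episode above 0.03 m or angle between yellow_spring's own z axis and vertical above 0.3 rad).
It also fails if it takes over 45 s, if anything falls off the work surface, if the arm or the gripper's body presses on something with over 40 N, if the wrist force passes 120 N, or if a joint passes its speed limit or range.

## Robot

A 6-joint arm with a two-finger parallel gripper is mounted at the origin on a cart in front of the work surface, level with it; the furniture and walls round the work are solid. World frame = base frame: x ahead of the robot, y to its left, z up, the work surface at z = 0. Lengths are in m, angles in rad, forces in N, time in s.
With the tool pointing down it reaches from about 0.35 to 0.875 m from the base axis. Payload 4.2 kg.
Tool frame: the origin (TCP) lies midway between the tips of the shut fingers; the grasp point (between the pads) lies 19 mm behind it; z points along the fingers, x is the direction in which the jaws open and shut, and the axes are right-handed (so a half turn about z gives the same grasp; the last joint's range is limited). The gripper opens to 87 mm and grips with 3 to 60 N. Pads are 19 mm wide; open, the fingers measure 117 mm over their backs; the gripper's body (75 mm by 190 mm) begins 51 mm behind the grasp point.
Start: joints at [-0.939, 0.385, 0.008, 0, -1.194, -0.259], TCP at [0.228, -0.582, 0.223] pointing down, gripper open.
Joint ranges: [-3.14, 3.14], [-1.21, 2.06], [-1.07, 1.41], [-3.16, 2.05], [-2.99, -0.16], [-3.1, 3.1]. Speed limits (rad/s): [2.79, 2.79, 3.14, 3.14, 3.14, 3.14].

## Interface

Orientations are given as [roll, pitch, yaw] about the fixed x, y, z axes, in that order (R = Rz(yaw) Ry(pitch) Rx(roll)).
In Python, from rig import manip gives the robot as it stands. Calls block until the motion is done:
- manip.reach(position, orientation): joint-space move of the TCP to a pose.
- manip.movel(position, vel=0.15, attitude=None): straight line of the TCP; attitude=None keeps the orientation; vel is the mean speed in m/s.
- manip.goto_joints(angles): joint-space move.
- manip.open() and manip.grasp(effort=None): open the fingers fully, or close them until they stop; effort is the grip in N (None keeps the last).
- manip.wait(seconds).
- manip.solve_ik(position, orientation): joint angles nearest the present ones, or None.
- manip.sense(): the state.
- manip.snapshot(name): name is "side" or "top" or "wrist"; returns a dict with "image" (420x560x3 uint8, blue, green, red), "range_z" (420x560 float32, m along the optical axis (not along the pixel's ray), 0 where there is no reading), "fx", "fy", "cx", "cy" (pixels), "rvec" (rotation vector, rad) and "tvec" (3), from world to camera coordinates, as OpenCV has them; the wrist camera has in their place "T_tool_cam" (4x4, takes a point from camera to tool coordinates, whose origin is the TCP and whose axes are the tool frame's). Camera axes: x right, y down, z forward; pixel columns grow to the right and rows downward; lengths in m; the calibration is good to about 2 mm. A picture is of the moment at which its call begins: read the wrist's pose just before it.
A pose or a line that the arm cannot do raises manip.PlanningError and nothing moves.
- manip.finish_job(): hands the job in, once; it reports no verdict.
The state is a dict: "clock": time; "joint_pos": joint angles; "qvel": joint speeds; "joint_efforts": joint torques, N m; "tcp_pos": TCP position; "orientation": TCP orientation; "contact_force": force on the tool from outside, world axes, zero at the start; "wrist_torque": the same for the moment, N m; "gripper_width": opening from 0.0 (shut) to 1.0 (fully open).
Only numpy, scipy, OpenCV 4.12 (cv2) and the standard library are available. Lean on these libraries where they do the work, as an engineer would, in place of code of your own. Each camera call takes 0.05 s, during which the arm holds its last target.

## Working session

There is one attempt and no reset: what is moved stays moved. The work goes in short steps, each a Python script; the robot and the scene stay as the last script left them, time stands still between calls to the robot, and variables do not carry over. Pictures are saved under pics/ and viewed, and the job is handed in when it is done.

```bash
mkdir -p pics; ls
cat > h.py <<'E'
import numpy as np, cv2
from rig import manip
def snap(name,fn):
    s=manip.snapshot(name); cv2.imwrite(f'pics/{fn}.png',s['image']); np.savez(f'pics/{fn}.npz',**s); return s
def cloud(s):
    z=s['range_z']; v,u=np.mgrid[:z.shape[0],:z.shape[1]]
    P=np.stack([(u-s['cx'])/s['fx']*z,(v-s['cy'])/s['fy']*z,z],-1)
    R=cv2.Rodrigues(np.array(s['rvec'],float))[0]; t=np.array(s['tvec'],float).ravel()
    W=(P-t)@R; W[z==0]=np.nan; return W
E
python3 - <<'E'
from h import *
snap('top','top0'); snap('side','side0'); s=manip.sense(); print(s)
E
```

```text
pics
{'clock': 0.1, 'joint_pos': array([-9.39418048e-01,  3.85466435e-01,  6.78337283e-03, -4.01365165e-04,
       -1.19400923e+00, -2.58604386e-01]), 'qvel': array([ 0.00092622, -0.000551  ,  0.00355178,  0.00240566, -0.00068775,
        0.00158448]), 'joint_efforts': array([-1.51565775e-03, -3.91689634e+01,  1.87934285e+01,  4.23188522e+00,
        1.34492875e-02, -7.16045633e-05]), 'tcp_pos': array([ 0.22744356, -0.58157868,  0.22159014]), 'orientation': array([-3.14146832e+00, -1.92831937e-03,  1.94342207e+00]), 'contact_force': array([ 0.08810414,  0.78474192, -0.98022263]), 'wrist_torque': array([-0.02326337, -0.00297757,  0.00077819]), 'gripper_width': 0.9989732265139086}
```

View pics/top0.png

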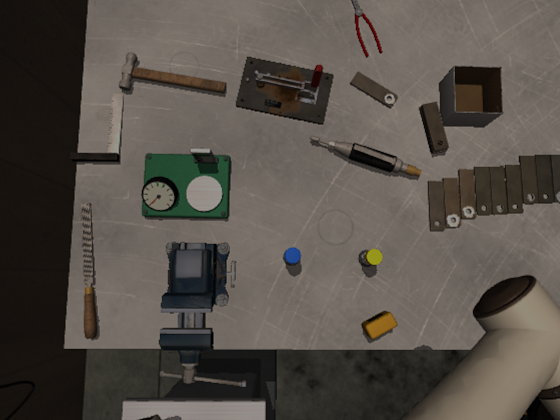

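View pics/side0.png

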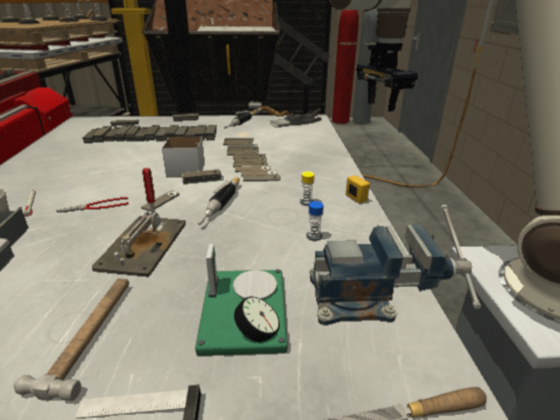

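The top view shows the blue cap at (292,256), yellow cap at (372,257), plate at (205,193), post at about (203,155), and a vise below the tester.

```bash
python3 - <<'E'
from h import *
s=dict(np.load('pics/top0.npz')); W=cloud(s); im=s['image'].astype(int)
B,G,R=im[...,0],im[...,1],im[...,2]
v,u=np.mgrid[:420,:560]
def rep(n,m):
    P=W[m]; P=P[~np.isnan(P[:,0])]; print(n,m.sum(),P.mean(0).round(4),P.min(0).round(4),P.max(0).round(4))
b=(B>130)&(R<90)&(abs(u-292)<14)&(abs(v-256)<14); rep('blue',b)
rep('bluetop',b&(W[...,2]>.085))
y=(R>130)&(B<90)&(abs(u-372)<14)&(abs(v-257)<14); rep('yel',y); rep('yeltop',y&(W[...,2]>.085))
p=(im.min(-1)>120)&(abs(u-205)<22)&(abs(v-193)<22)&(W[...,2]>.024)&(W[...,2]<.036); rep('plate',p)
po=(abs(u-203)<20)&(abs(v-155)<15)&(W[...,2]>.06); rep('post',po); rep('posttop',po&(W[...,2]>.104))
pts=np.argwhere(p)[:,::-1].astype(np.float32); 
print(cv2.fitEllipse(cv2.convexHull(pts)))
vi=(abs(u-200)<50)&(abs(v-290)<60)&(W[...,2]>.03); rep('vise',vi)
gr=(G>R+25)&(G>B+10)&(abs(u-188)<50)&(abs(v-187)<40); rep('green',gr)
for P in [(292,256),(205,193),(158,197)]: print(P,W[P[1],P[0]])
s=dict(np.load('pics/side0.npz')); W=cloud(s); im=s['image'].astype(int);B,G,R=im[...,0],im[...,1],im[...,2]
b=(B>110)&(R<90)&(abs(u-316)<12)&(abs(v-210)<14); rep('blueS',b)
p=(im.min(-1)>120)&(abs(u-256)<25)&(abs(v-285)<20)&(W[...,2]>.022)&(W[...,2]<.038); rep('plateS',p)
E
python3 -c "
import cv2
a=cv2.imread('pics/top0.png')[130:300,130:330];b=cv2.imread('pics/side0.png')[160:360,180:400]
cv2.imwrite('pics/c1.png',cv2.resize(a,None,fx=4,fy=3.5,interpolation=2)[:600]);cv2.imwrite('pics/c2.png',cv2.resize(b,None,fx=3,fy=3,interpolation=2))"
```

```text
blue 168 [ 0.4709 -0.2172  0.0909] [ 0.4555 -0.2316  0.0871] [ 0.4856 -0.2035  0.0959]
bluetop 168 [ 0.4709 -0.2172  0.0909] [ 0.4555 -0.2316  0.0871] [ 0.4856 -0.2035  0.0959]
yel 188 [ 0.4682 -0.393   0.0904] [ 0.4538 -0.4099  0.0707] [ 0.4849 -0.3771  0.0946]
yeltop 187 [ 0.4681 -0.3931  0.0905] [ 0.4538 -0.4099  0.0856] [ 0.4839 -0.3771  0.0946]
plate 940 [ 0.6155 -0.0146  0.0308] [ 0.5756 -0.0548  0.025 ] [0.6563 0.0249 0.0359]
post 205 [ 0.6915 -0.0188  0.097 ] [ 0.6878 -0.0393  0.0605] [0.699  0.0039 0.1148]
posttop 103 [ 0.6934 -0.0182  0.11  ] [ 0.6878 -0.0385  0.1042] [0.699  0.0029 0.1148]
((203.8616485595703, 193.02243041992188), (34.066009521484375, 35.40535354614258), 69.18046569824219)
vise 5068 [ 0.3862 -0.0059  0.1071] [ 0.2765 -0.0892  0.03  ] [0.4987 0.0608 0.1379]
green 2583 [0.6443 0.0313 0.0227] [ 0.5624 -0.0685  0.0156] [0.7114 0.1294 0.0708]
(292, 256) [ 0.46832756 -0.21642238  0.09070704]
(205, 193) [ 0.61592395 -0.01677285  0.02762787]
(158, 197) [0.6024221  0.08582284 0.0494767 ]
blueS 96 [ 0.4686 -0.2309  0.0826] [ 4.324e-01 -4.035e-01 -3.000e-04] [ 0.4859 -0.1987  0.0923]
plateS 976 [ 0.614  -0.0141  0.0304] [ 0.5703 -0.0656  0.0223] [0.6559 0.026  0.033 ]
```

View pics/c2.png

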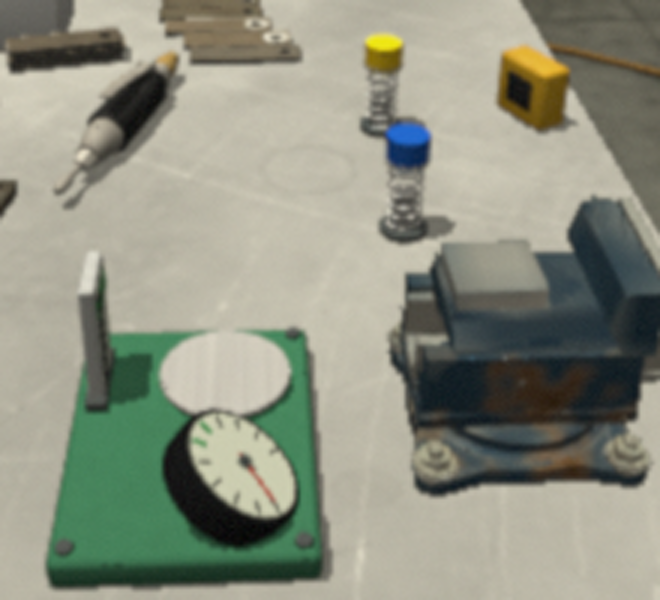

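Blue is at (0.470, -0.217) with its top at 0.0907 (90 mm expected). The plate centre is (0.6155, -0.0148) at z 0.0308 (30 mm expected). The post lies towards +x, 76 mm from the plate centre, which agrees with the 75 mm given. I'll grip the cap itself and keep hold of it while pressing.

Run:
```python
from h import *
for y in (0,.6,1.0,np.pi/2,1.94): 
    for p in ([.470,-.217,.15],[.470,-.217,.058],[.6155,-.0148,.2],[.6155,-.0148,.06]):
        q=manip.solve_ik(p,[np.pi,0,y]); print(y,p,None if q is None else np.round(q,2))
manip.reach([.470,-.217,.18],[np.pi,0,1.0])
s=manip.sense(); print(s['clock'],s['tcp_pos'],s['orientation'],s['contact_force'])
w=snap('wrist','w1'); print(np.round(w['T_tool_cam'],3))
```

```text
0 [0.47, -0.217, 0.15] [-0.12  0.27 -0.36  0.   -0.94 -3.02]
0 [0.47, -0.217, 0.058] [-0.12  0.39 -0.46  0.   -0.72 -3.02]
0 [0.6155, -0.0148, 0.2] [ 0.24  0.38 -0.05  0.   -1.14  2.9 ]
0 [0.6155, -0.0148, 0.06] [ 0.24  0.52 -0.21  0.   -0.83  2.9 ]
0.6 [0.47, -0.217, 0.15] [-0.12  0.27 -0.36  0.   -0.94 -2.42]
0.6 [0.47, -0.217, 0.058] [-0.12  0.39 -0.46  0.   -0.72 -2.42]
0.6 [0.6155, -0.0148, 0.2] [ 0.24  0.38 -0.05  0.   -1.14 -2.78]
0.6 [0.6155, -0.0148, 0.06] [ 0.24  0.52 -0.21  0.   -0.83 -2.78]
1.0 [0.47, -0.217, 0.15] [-0.12  0.27 -0.36  0.   -0.94 -2.02]
1.0 [0.47, -0.217, 0.058] [-0.12  0.39 -0.46  0.   -0.72 -2.02]
1.0 [0.6155, -0.0148, 0.2] [ 0.24  0.38 -0.05  0.   -1.14 -2.38]
1.0 [0.6155, -0.0148, 0.06] [ 0.24  0.52 -0.21  0.   -0.83 -2.38]
1.5707963267948966 [0.47, -0.217, 0.15] [-0.12  0.27 -0.36  0.   -0.94 -1.45]
1.5707963267948966 [0.47, -0.217, 0.058] [-0.12  0.39 -0.46  0.   -0.72 -1.45]
1.5707963267948966 [0.6155, -0.0148, 0.2] [ 0.24  0.38 -0.05  0.   -1.14 -1.81]
1.5707963267948966 [0.6155, -0.0148, 0.06] [ 0.24  0.52 -0.21  0.   -0.83 -1.81]
1.94 [0.47, -0.217, 0.15] [-0.12  0.27 -0.36  0.   -0.94 -1.08]
1.94 [0.47, -0.217, 0.058] [-0.12  0.39 -0.46  0.   -0.72 -1.08]
1.94 [0.6155, -0.0148, 0.2] [ 0.24  0.38 -0.05  0.   -1.14 -1.44]
1.94 [0.6155, -0.0148, 0.06] [ 0.24  0.52 -0.21  0.   -0.83 -1.44]
1.7167 [ 0.46997638 -0.21741319  0.18007301] [3.14142812e+00 4.32064964e-05 9.99761908e-01] [-0.53477584  0.02276048 -0.48029559]
[[ 1.     0.     0.001  0.001]
 [-0.     0.963  0.27  -0.075]
 [-0.001 -0.27   0.963 -0.162]
 [ 0.     0.     0.     1.   ]]
```

View pics/w1.png

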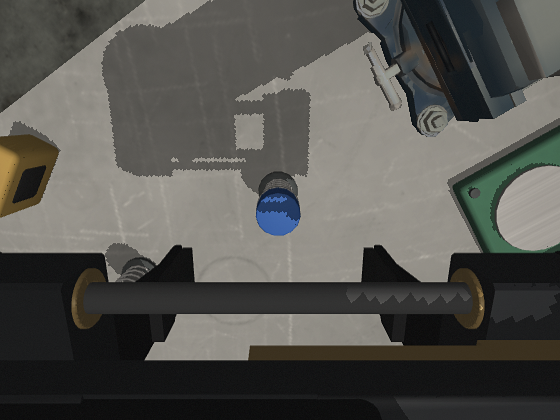

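The wrist view shows the blue cap at about (278,212), centred between the fingers. The yellow spring is well off to the lower left. I'll check the position from the wrist depth, then descend and grip.

Run:
```python
from h import *
s=dict(np.load('pics/w1.npz')); z=s['range_z']; im=s['image'].astype(int)
v,u=np.mgrid[:420,:560]
m=(im[...,0]>110)&(im[...,2]<110)&(im[...,0]>im[...,2]+50)&(abs(u-278)<30)&(abs(v-212)<30)&(z>0)
P=np.stack([(u-s['cx'])/s['fx']*z,(v-s['cy'])/s['fy']*z,z,np.ones_like(z)],-1)[m]@s['T_tool_cam'].T
st=manip.sense(); c,sn=np.cos(1.0),np.sin(1.0)
X=st['tcp_pos'][0]+c*P[:,0]+sn*P[:,1]; Y=st['tcp_pos'][1]+sn*P[:,0]-c*P[:,1]; Z=st['tcp_pos'][2]-P[:,2]
t=Z>Z.max()-.006; t=Z>.085
c_=cv2.minEnclosingCircle(np.stack([X[t],Y[t]],1).astype(np.float32))
print(m.sum(),X[t].mean(),Y[t].mean(),np.median(Z[t]),c_)
```

```text
848 0.47210413122250383 -0.2192216256601971 0.09008424190915187 ((0.46979060769081116, -0.2156544178724289), 0.017048999667167664)
```

Run:
```python
from h import *
def pr(t): 
    s=manip.sense(); print(t,round(s['clock'],2),s['tcp_pos'].round(4),s['contact_force'].round(2),round(s['gripper_width'],3))
manip.movel([.470,-.2165,.058],vel=.12); pr('down')
manip.grasp(30); pr('grip')
manip.movel([.470,-.2165,.20],vel=.12); manip.wait(.2); pr('lift')
snap('side','s1')
w=snap('wrist','w2')
```

```text
down 2.93 [ 0.4706 -0.2167  0.0586] [-0.28  0.54  0.44] 0.997
grip 3.85 [ 0.4699 -0.2166  0.058 ] [-0.15 -0.66  0.22] 0.39
lift 5.38 [ 0.4697 -0.2164  0.1994] [ 0.55 -0.29 -2.63] 0.392
```

View pics/s1.png

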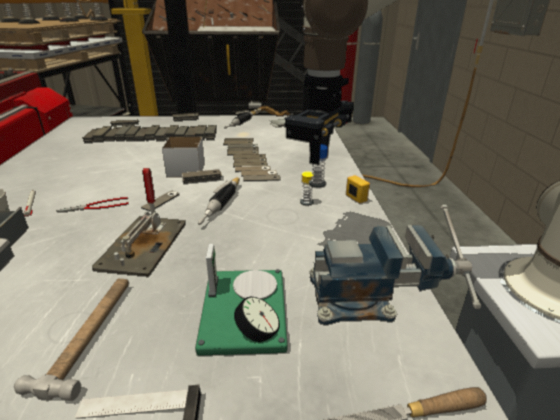

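View pics/w2.png

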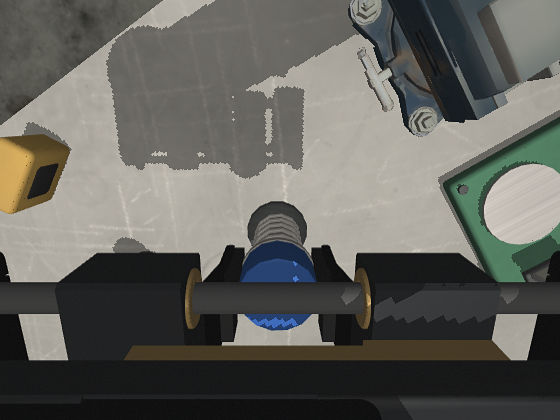

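The spring hangs upright from the gripper. In the wrist view the foot is at (277,222), in line below the cap. The wrist reads about 3 N of weight. Next I'll carry it to a point over the plate.

```bash
python3 - <<'E'
from h import *
def pr(t): 
    s=manip.sense(); print(t,round(s['clock'],2),s['tcp_pos'].round(4),s['orientation'].round(3),s['contact_force'].round(2),s['wrist_torque'].round(2),round(s['gripper_width'],3))
manip.movel([.6155,-.0148,.23],vel=.15,attitude=[np.pi,0,np.pi/2]); pr('over')
manip.movel([.6155,-.0148,.100],vel=.1); manip.wait(.3); pr('low')
snap('side','s2'); snap('wrist','w3'); snap('top','t3')
E
python3 -c "
import cv2
b=cv2.imread('pics/s2.png')[190:340,170:370]
cv2.imwrite('pics/c3.png',cv2.resize(b,None,fx=4,fy=4,interpolation=2))"
```

```text
over 7.3 [ 0.6151 -0.0154  0.23  ] [-3.141  0.     1.57 ] [ 0.73 -0.05 -3.28] [-0.01 -0.07  0.01] 0.393
low 9.05 [ 0.6156 -0.0148  0.1003] [ 3.141 -0.     1.571] [-0.96  0.13 -2.56] [-0.01  0.02 -0.01] 0.387
```

View pics/c3.png

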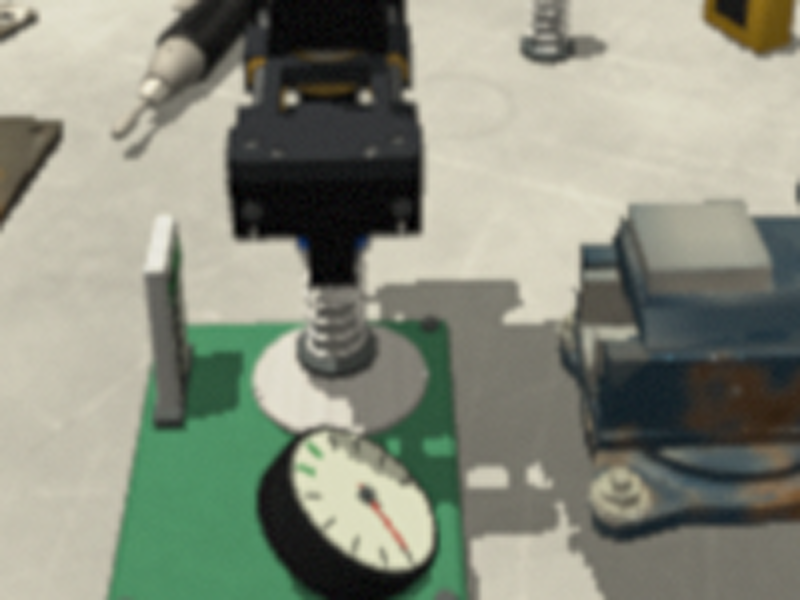

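View pics/w3.png

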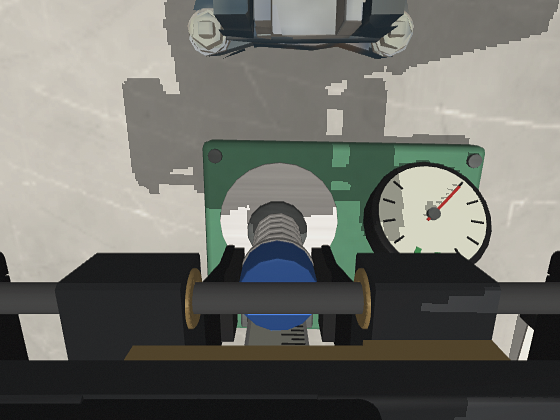

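Laterally the spring is centred on the plate in both views. I'll lower it to contact in small steps while watching the force.

Run:
```python
from h import *
for z in (.092,.090,.089,.088,.087,.086,.085):
    manip.movel([.6155,-.0148,z],vel=.03); manip.wait(.15)
    f=np.mean([(manip.wait(.02),manip.sense()['contact_force'])[1] for _ in range(5)],0); s=manip.sense()
    print(z,round(s['clock'],2),s['tcp_pos'].round(4),f.round(2))
    if f[2]>1: break
snap('side','s3')
```

```text
0.092 9.85 [ 0.6156 -0.0148  0.0922] [ 0.08 -0.12 -2.97]
0.09 10.33 [ 0.6155 -0.0148  0.09  ] [ 0.04  0.2  -2.76]
0.089 10.82 [ 0.6155 -0.0148  0.089 ] [ 0.08  0.08 -3.22]
0.088 11.3 [ 0.6156 -0.0148  0.088 ] [ 0.26 -0.16 -2.64]
0.087 11.78 [ 0.6158 -0.0149  0.0874] [-0.22 -0.54  1.51]
```

Contact came at TCP z of about 0.0875 (0.088 expected), so the spring is now standing uncompressed. I'll press in stages and check force against travel.

```bash
python3 - <<'E'
from h import *
manip.wait(.3)
def m(t):
    f=np.mean([(manip.wait(.02),manip.sense()['contact_force'])[1] for _ in range(5)],0); s=manip.sense()
    print(t,round(s['clock'],2),s['tcp_pos'].round(4),f.round(2),s['wrist_torque'].round(2),round(s['gripper_width'],3)); return f
ok=True
for z in (.080,.072,.066,.062):
    manip.movel([.6155,-.0148,z],vel=.04); f=m(z)
    if np.hypot(f[0],f[1])>8 or f[2]>18: print('stop'); break
manip.wait(.3); snap('side','s4'); snap('wrist','w4'); m('hold')
E
python3 -c "
import cv2
b=cv2.imread('pics/s4.png')[190:340,170:370]
cv2.imwrite('pics/c4.png',cv2.resize(b,None,fx=4,fy=4,interpolation=2))"
```

```text
0.08 12.54 [ 0.6157 -0.0148  0.0802] [-0.3  -1.17  3.43] [-0.27 -0.01  0.03] 0.39
0.072 12.97 [ 0.6158 -0.0149  0.0727] [-0.65 -1.11  6.32] [-0.39  0.18 -0.05] 0.389
0.066 13.36 [ 0.6159 -0.015   0.0671] [-1.63 -1.47  7.48] [-0.32  0.4   0.02] 0.392
0.062 13.69 [ 0.6159 -0.015   0.0634] [-1.44 -1.31  8.82] [-0.39  0.51 -0.01] 0.39
hold 14.18 [ 0.6159 -0.015   0.0634] [-1.45 -1.49  8.74] [-0.37  0.47  0.02] 0.392
```

View pics/c4.png

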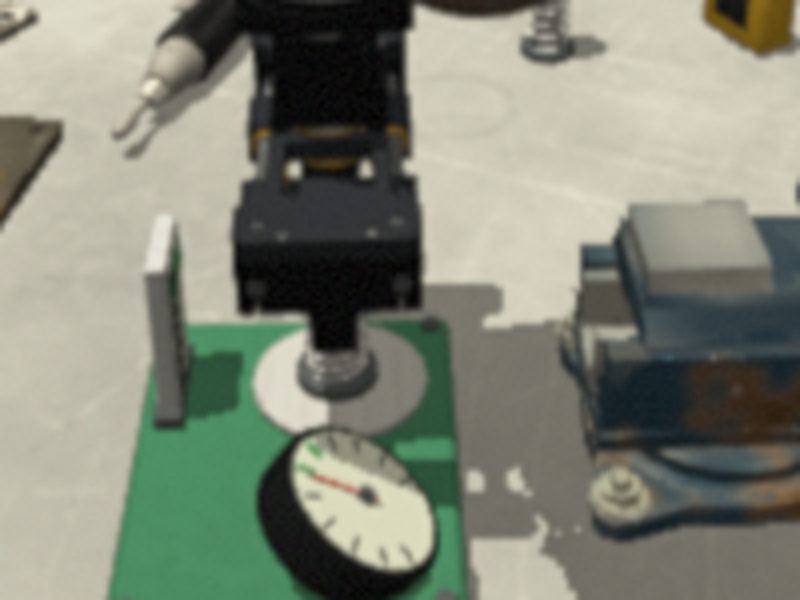

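View pics/w4.png

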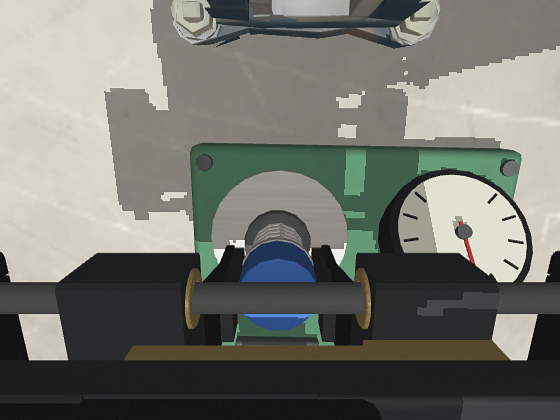

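The needle has just reached the lower green mark of the dial, at (305,470). Force against travel shows no slip. I estimate the cap top at 0.0954, or 2.4 mm above the band's middle. I'll go a little lower and hold there, then let it back up.

```bash
python3 - <<'E'
from h import *
def m(t):
    f=np.mean([(manip.wait(.02),manip.sense()['contact_force'])[1] for _ in range(5)],0); s=manip.sense()
    print(t,round(s['clock'],2),s['tcp_pos'].round(4),f.round(2),s['wrist_torque'].round(2),round(s['gripper_width'],3)); return f
manip.movel([.6155,-.0148,.0595],vel=.03); m('press')
manip.wait(1.2); snap('side','s5'); m('hold')
for z in (.075,.0850,.0868): manip.movel([.6155,-.0148,z],vel=.05); manip.wait(.1); m(z)
manip.wait(.2); snap('side','s6')
E
python3 -c "
import cv2
b=cv2.imread('pics/s5.png')[190:340,170:370]
c=cv2.imread('pics/s6.png')[190:340,170:370]
cv2.imwrite('pics/c5.png',cv2.resize(cv2.hconcat([b,c]),None,fx=2,fy=2,interpolation=2))"
```

```text
press 14.51 [ 0.6159 -0.015   0.061 ] [-1.84 -1.35  9.5 ] [-0.36  0.56 -0.03] 0.391
hold 15.84 [ 0.6159 -0.015   0.0611] [-2.06 -1.41  9.83] [-0.34  0.58  0.07] 0.39
0.075 16.48 [ 0.6158 -0.0149  0.0752] [ 0.19 -1.68  5.15] [-0.46  0.   -0.02] 0.392
0.085 17.02 [ 0.6154 -0.0147  0.0847] [ 0.78 -1.08  2.19] [-0.43 -0.27 -0.  ] 0.393
0.0868 17.45 [ 0.6154 -0.0148  0.0867] [ 0.9  -0.96  1.47] [-0.3  -0.26 -0.02] 0.392
```

View pics/c5.png

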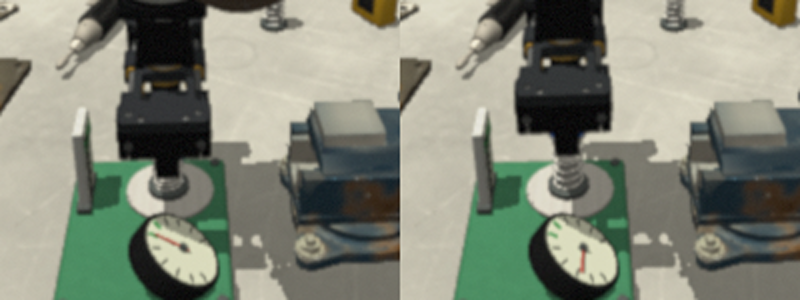

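The needle sat between the green marks during the hold, and the estimated cap top was 0.093. Next I'll raise the last millimetre until the load is neutral, then release and retreat.

```bash
python3 - <<'E'
from h import *
def m(t):
    f=np.mean([(manip.wait(.02),manip.sense()['contact_force'])[1] for _ in range(5)],0); s=manip.sense()
    print(t,round(s['clock'],2),s['tcp_pos'].round(4),f.round(2),round(s['gripper_width'],3)); return f
for z in (.0873,.0877):
    manip.movel([.6155,-.0148,z],vel=.03); manip.wait(.15)
    if m(z)[2]<.3: break
manip.open(); m('open')
snap('wrist','w6')
manip.movel([.6155,-.0148,.25],vel=.1); manip.wait(.5); m('up')
snap('side','s7'); snap('top','t7'); snap('wrist','w7')
E
python3 -c "
import cv2
b=cv2.imread('pics/s7.png')[150:350,170:370]
c=cv2.imread('pics/w7.png')
cv2.imwrite('pics/c7.png',cv2.hconcat([cv2.resize(b,(400,400)),cv2.resize(c,(400,400))]))"
```

```text
0.0873 18.18 [ 0.6155 -0.0148  0.0873] [ 0.91 -0.75  1.25] 0.394
0.0877 18.67 [ 0.6154 -0.0148  0.0876] [ 0.69 -0.2   0.11] 0.387
open 19.85 [ 0.6155 -0.0148  0.0877] [-0.16  0.04  0.06] 0.998
up 22.26 [ 0.6155 -0.0148  0.25  ] [-0.12 -0.06  0.19] 1.002
```

View pics/c7.png

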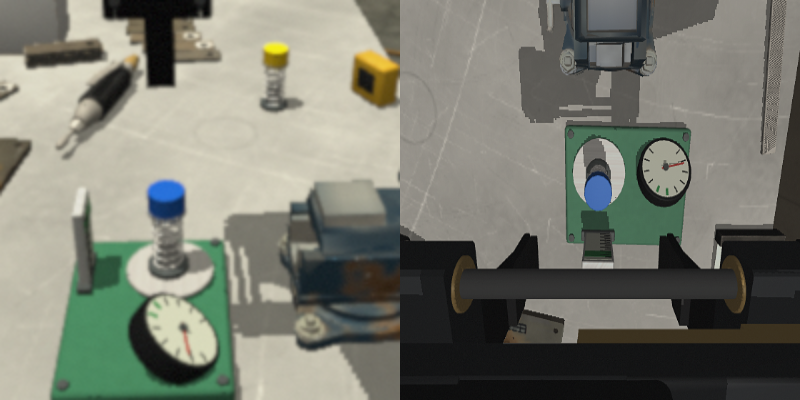

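The blue spring stands upright on the plate at full height and the gripper is clear. I'll take one numeric check before handing in.

Run:
```python
from h import *
s=dict(np.load('pics/s7.npz')); W=cloud(s); im=s['image'].astype(int);B,G,R=im[...,0],im[...,1],im[...,2]
v,u=np.mgrid[:420,:560]
for n,m in (('blue',(B>110)&(R<90)&(abs(u-253)<16)&(abs(v-250)<18)),('yel',(R>130)&(B<90)&(abs(u-307)<12)&(abs(v-178)<12))):
    P=W[m]; print(n,m.sum(),np.nanmedian(P,0).round(4),np.nanpercentile(P[:,2],97).round(4))
s=dict(np.load('pics/w7.npz')); z=s['range_z']; im=s['image'].astype(int)
m=(im[...,0]>110)&(im[...,0]>im[...,2]+50)&(abs(u-278)<30)&(abs(v-200)<30)&(z>0)
P=np.stack([(u-s['cx'])/s['fx']*z,(v-s['cy'])/s['fy']*z,z,np.ones_like(z)],-1)[m]@s['T_tool_cam'].T
print(m.sum(), (.6155+P[:,1]).mean(), (-.0148+P[:,0]).mean(), np.median(.25-P[:,2]))
manip.finish_job()
```

```text
blue 160 [ 0.6165 -0.0114  0.1202] 0.1217
yel 87 [ 0.4733 -0.3837  0.09  ] 0.092
1119 0.6155168131855387 -0.013614247616872186 0.11964253016673915
the job is handed in; nothing more can be done
```

The blue spring was stood on the load plate, pressed to the green band, let back up and left standing there. I handed the job in at about 22 s on the clock. No verdict was reported.

- **Placing:** I gripped the spring by its cap and lowered it to the plate. The foot touched at the expected height and it stood uncompressed before I pressed.
- **Pressing:** I kept hold of the cap and pressed until its top was at about 0.093 m, the middle of the band. I held it there for just over a second. The wrist read about 9.7 N, and the dial needle sat between its two green marks. The lowest I estimate the cap top went is about 0.093 m, so it stayed well short of the limit.
- **Last checks:**
  - **Blue spring:** it stands upright. The wrist camera puts its cap top at (0.6155, -0.0136, 0.120), about 1 mm from the measured plate centre and at full height. The side camera gave the same within about 3 mm.
  - **Yellow spring:** it stands upright. Its position in the side view is (0.473, -0.384), against (0.468, -0.393) from the top camera at the start. I put that 10 mm difference down to the two cameras seeing different faces of the cap, because nothing came near it.
  - **Gripper:** it was open, well above the spring and touching nothing.

No check failed.

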